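Square a loaf on the slicing board with the ratchet feed

TASK

Wind the black knob clockwise, click by click, until the ratchet by itself (hands off the knob) keeps the loaf pressed against the end stop, with a push of at least 6 N and never more than 20 N, so that the loaf sits square but is not crushed. Then draw the pawl release fully out, turn the knob back until the pusher plate stands about 10 mm clear of the loaf, and push the release fully home again. Work only with the knob and the release post, never force the knob back against the pawl, and do not touch the loaf or the pusher or disturb the other things on the bench.

Things in the scene. Friction and masses are not known exactly. Their poses are not given: they have to be found in the camera images.
- slicer: Loaf feed on a wooden board, fixed to the bench. Origin on the bench, z up; all offsets are in its frame. Board 250 mm (x) by 330 mm (y), 12 mm thick. The loaf lies along y at x +70 mm between low steel guides, the pusher plate at its +y end, the end stop at its -y end. Winding knob at x -75, y +30 mm; release post at x -75, y -76 mm (pawl home).
- loaf: Tin loaf, loose, 80 mm wide (x), 150 mm long (y), 85 mm high, 0.28 to 0.42 kg. Origin: middle of its underside, axes as the board's. Slides along the guides, rubbing 1 to 3 N. The end stop, an aluminium block 80 mm wide and 75 mm high, was clamped somewhere before: its face lies at y between -83 and -57 mm on the board, not measured, to be found by feel.
- plate_face (a point): Middle of the face of the pusher plate (aluminium, 78 mm wide, 8 mm thick, top 72 mm above the bench), looking to the board's -y, at the loaf. The plate rides on a spring buffer on the carriage: 1.5 N per mm pushed back, 20 mm at most. At the start it stands at y +105 mm, 4 to 10 mm from the loaf.
- knob_grip (a point): Grip point of the winding knob on its vertical axis, 86 mm above the bench: a black bar 56 mm long, 16 mm thick, 36 mm high (66 to 102 mm above the bench) on a toothed steel wheel of 42 mm radius, top 58 mm above the bench. The frame turns with the knob: the bar lies along its x axis.
- knob (a joint): Turn of the winding knob, rad: 0 at the start (bar along the board's x, pusher fully back) to 2.8, clockwise from above. Drives the carriage to -y, 19.1 mm per rad. 18 teeth: catches at 0, 0.349, 0.698.. (6.7 mm or, against the stop, 10 N apart); the pawl drops in 0.02 rad past each. Let go between catches under load, the knob runs back to the last one.
- release (a joint): Slide of the pawl release, m: 0 = pawl on the wheel, 0.016 = fully drawn, along the board's -y, away from the wheel. The pawl is clear of the teeth beyond 0.008. It stays where it is left (friction 6 N). Once drawn, a loaded knob springs back by itself until the push is nearly gone; without load the knob stays where it is left.
- release_post (a point): Upright round steel post on the release slide, 16 mm in diameter, 58 to 92 mm above the bench; this point is on its axis, 76 mm above the bench. Pushed or drawn along the board's y. The slide block under it is 24 mm wide, its top 58 mm above the bench.
- pawl: Sprung steel pawl in the release slide, a bar 8 mm wide reaching to the teeth at the wheel's -y side. Origin at its nose, 46 mm above the bench. It blocks the knob anticlockwise. Not handled. Felt at the knob: 0.019 N m per newton of push on the loaf, plus friction of about 0.03 N m, plus up to 0.06 N m while the pawl climbs a tooth.
- carriage: Grey carriage block behind the pusher plate, with its rack, driven by the knob. Origin at the slicer's origin when the knob is at 0. Not to be touched by the robot.
- bun: Bystander: round bun, 84 mm across, 52 mm high; origin at its underside.
- loaf_tin: Bystander: empty dark steel loaf tin, 100 by 170 mm, 75 mm high; origin at its underside.
- flour_bowl: Bystander: white bowl, 120 mm across, 60 mm high; origin at its underside.
Not all that is in view belongs to the job. What is shaped like the loaf but green or pink is not meant.

How it is judged:
By the outcome, as a careful person would: the job done as asked, in the order asked, and still so for the second after the job is handed in, with the robot touching nothing.
It also fails if it takes over 72 s, if anything falls off the work surface, if the arm or the gripper's body presses on something with over 40 N, if the wrist force passes 120 N, or if a joint passes its speed limit or range.

ROBOT

A 6-joint arm with a two-finger parallel gripper is mounted at the origin on the work surface. World frame = base frame: x ahead of the robot, y to its left, z up, the work surface at z = 0. Lengths are in m, angles in rad, forces in N, time in s.
With the tool pointing down it reaches from about 0.4 to 0.825 m from the base axis. Payload 7 kg.
Tool frame: the origin (TCP) lies at the centre of the arm's flange, where the gripper is bolted on; the fingertips stand 173 mm ahead of it and the grasp point (between the pads) lies 155 mm ahead of it (arm.tip_extent is the distance from the TCP to the fingertips, in m); z points along the fingers, y is the line along which they close (so a half turn about z gives the same grasp; the last joint's range is limited). The gripper opens to 85 mm and grips with 20 to 120 N. Pads are 22 mm wide; open, the fingers measure 114 mm over their backs; the gripper's body (76 mm by 85 mm) begins 54 mm behind the grasp point. The pads swing forward as they close: fully open they stand 13 mm farther back than shut.
Start: joints at [-0.824, 0.359, 0.012, 0, -1.224, -0.288], TCP at [0.299, -0.605, 0.405] pointing down, gripper open.
Joint ranges: [-3.07, 3.07], [-1.43, 2.12], [-1.02, 1.25], [-3.03, 1.67], [-3.05, -0], [-3.03, 3.03]. Speed limits (rad/s): [2.39, 2.39, 3.01, 3.14, 3.14, 3.14].

INTERFACE

Orientations are given as a 3x3 rotation matrix whose columns are the frame's x, y, z axes.
In Python, from rig import arm gives the robot as it stands. Calls block until the motion is done:
- arm.move_to(position, orientation): joint-space move of the TCP to a pose.
- arm.move_straight(position, max_speed=0.15, frame=None, f_stop=None): straight line of the TCP; frame=None keeps the orientation; max_speed is the mean speed in m/s. With f_stop (N) it stops when the force on the tool has changed by that much, and returns True; else False.
- arm.move_joints(angles): joint-space move.
- arm.command_gripper(opening, squeeze=None): opening from 0.0 (shut) to 1.0 (fully open); squeeze is the grip in N (None keeps the last); returns when the fingers have stopped.
- arm.sleep(seconds).
- arm.inverse_kinematics(position, orientation): joint angles nearest the present ones, or None.
- arm.get_image(name): name is "scene" or "top"; returns a dict with "frame" (420x560x3 uint8, red, green, blue), "depth" (420x560 float32, m along the optical axis (not along the pixel's ray), 0 where there is no reading), "fx", "fy", "cx", "cy" (pixels), "k1" (the pictures are not rectified: a ray, as slopes to the right and down, at radius r is drawn at 1 + k1 r^2 times it, then the intrinsics apply), "view" (4x4, takes a point from world to camera coordinates). Camera axes: x right, y down, z forward; pixel columns grow to the right and rows downward; lengths in m; the calibration is good to about 2 mm. A picture is of the moment at which its call begins.
A pose or a line that the arm cannot do raises arm.IKError and nothing moves.
- arm.finish_job(): hands the job in; it is judged then, once.
Trained networks look in a picture, given as the dict that the camera call returned (one of the last four; its "shot" number tells which), for a name from the list of things; names that differ only in an ending like _2 or _b are one class to them, and where a whole thing is asked for, a point or a joint stands for the part that bears it (a point fixed in the world has none). Each returns a list of dicts, best first, with "score" (0 to 1); they miss things now and then, are a little off and sometimes report something else, mostly with a low value. They report only what shows in the picture. A call takes as long as a camera call. They do not tell look-alikes from the thing itself.
- arm.cut_out(picture, label): "pixels" (420x560 bool, what is visible of it) and "uv" ([column, row] in pixels, amid what is visible of it).
Readings, each from a call of its own:
- arm.current_clock(): time.
- arm.current_joint_pos(): joint angles.
- arm.current_qvel(): joint speeds.
- arm.current_effort(): joint torques, N m.
- arm.current_ee_pos(): TCP position.
- arm.current_tcp_rot(): TCP orientation.
- arm.current_wrist_force(): force on the tool from outside, world axes, zero at the start.
- arm.current_wrist_torque(): the same for the moment, N m.
- arm.current_finger_gap(): opening from 0.0 (shut) to 1.0 (fully open).
- arm.current_gripper_force(): force on a finger pad.
Only numpy, scipy, OpenCV 4.12 (cv2) and the standard library are available. Lean on these libraries where they do the work, as an engineer would, in place of code of your own. Each camera call takes 0.05 s, during which the arm holds its last target. There are 200 camera calls.

## Working session

There is one attempt and no reset: what is moved stays moved. The work goes in short steps, each a Python script; the robot and the scene stay as the last script left them, time stands still between calls to the robot, and variables do not carry over. Pictures are saved under pics/ and viewed, at most 10 in all, crops included, and the job is handed in when it is done.

```bash
ls; mkdir -p pics; python3 - <<'E'
from rig import arm
import cv2,numpy as np
a=arm.get_image("scene");b=arm.get_image("top")
for n,p in(("scene",a),("top",b)):
    cv2.imwrite(f"pics/{n}0.png",p["frame"][:,:,::-1])
    print(n,p["fx"],p["cx"],p["cy"],p["k1"],np.round(p["view"],3).tolist())
for l in["slicer","loaf","knob","release_post","plate_face"]:
    for n,p in(("scene",a),("top",b)):
        print(l,n,[(round(d["score"],2),np.round(d["uv"]).tolist(),int(d["pixels"].sum())) for d in arm.cut_out(p,l)])
print(arm.current_clock())
E
```

```text
pics
scene 500.997128078013 278.86318719630685 208.06275433665442 0.043140301461649315 [[-0.214, 0.977, 0.007, -0.005], [0.742, 0.167, -0.649, -0.365], [-0.635, -0.134, -0.761, 1.714], [0.0, 0.0, 0.0, 1.0]]
top 545.5141445651047 284.1747277298158 200.4139827209497 -0.158032805690874 [[-0.013, -1.0, 0.008, 0.13], [-0.997, 0.012, -0.078, 0.522], [0.078, -0.009, -0.997, 1.675], [0.0, 0.0, 0.0, 1.0]]
slicer scene []
slicer top [(0.65, [315.0, 174.0], 6733)]
loaf scene [(0.94, [138.0, 189.0], 1939), (0.89, [312.0, 163.0], 1442), (0.79, [445.0, 243.0], 2301), (0.76, [236.0, 264.0], 2451), (0.66, [212.0, 154.0], 1819)]
loaf top [(0.92, [303.0, 141.0], 1375), (0.89, [143.0, 206.0], 1378), (0.81, [413.0, 202.0], 1321), (0.77, [360.0, 261.0], 1339), (0.63, [268.0, 272.0], 1292)]
knob scene [(0.76, [238.0, 216.0], 705), (0.75, [236.0, 244.0], 8216), (0.47, [216.0, 218.0], 13)]
knob top [(0.56, [315.0, 187.0], 570)]
release_post scene [(0.54, [199.0, 219.0], 206)]
release_post top [(0.67, [348.0, 177.0], 113), (0.58, [302.0, 143.0], 1315)]
plate_face scene [(0.74, [270.0, 266.0], 170), (0.37, [349.0, 275.0], 3801), (0.29, [238.0, 218.0], 755)]
plate_face top []
0.6
```

```bash
python3 - <<'E'
import cv2
t=cv2.imread("pics/top0.png");s=cv2.imread("pics/scene0.png")
cv2.imwrite("pics/topc.png",cv2.resize(t[90:300,200:480],None,fx=2.8,fy=2.8,interpolation=2))
cv2.imwrite("pics/scenec.png",cv2.resize(s[130:340,130:410],None,fx=2.8,fy=2.8,interpolation=2))
E
```

```text
(no output)
```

View pics/topc.png

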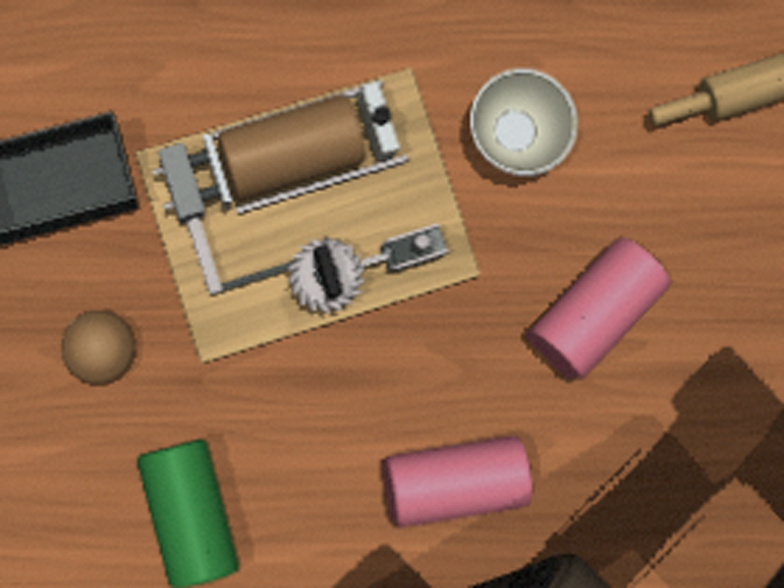

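View pics/scenec.png

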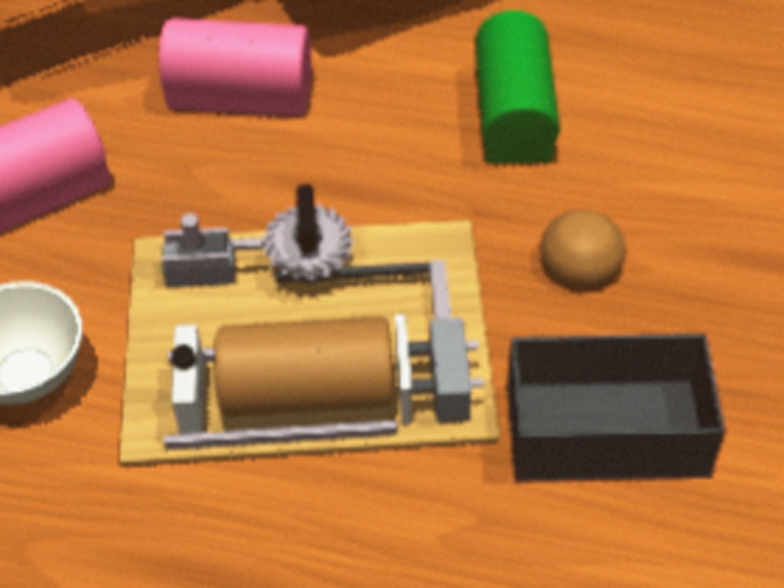

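View pics/top0.png

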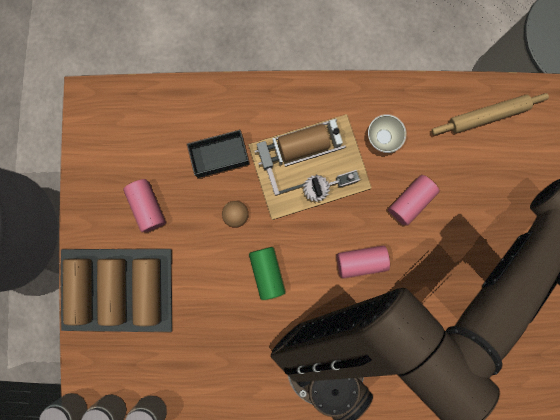

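The board carries the brown loaf (full image about 303,141), which is the one meant. The pinks (413,202), (360,261) and (143,206), the green one (268,272) and the three brown rolls in the tray at left (110,290) are not on the board. The knob is at (316,187) and the post at (351,176).

Next I fit the board pose from the corners, knob and post in both views.

```bash
cat > h.py <<'E'
import numpy as np, cv2
from rig import arm
from scipy.optimize import least_squares
def proj(p,P):
    c=(p["view"]@np.c_[P,np.ones(len(P))].T)[:3]; s=c[:2]/c[2]; s=s*(1+p["k1"]*(s**2).sum(0))
    return np.c_[s[0]*p["fx"]+p["cx"],s[1]*p["fy"]+p["cy"]]
def toworld(q,P):
    c,s=np.cos(q[2]),np.sin(q[2]); P=np.atleast_2d(P)
    return np.c_[q[0]+c*P[:,0]-s*P[:,1],q[1]+s*P[:,0]+c*P[:,1],P[:,2]]
E
python3 - <<'E'
from h import *
a=arm.get_image("scene");b=arm.get_image("top")
L=.125;W=.165;z=.012
top=[(138,152,L,W,z),(411,69,L,-W,z),(479,273,-L,-W,z),(203,361,-L,W,z),(423,240,-.075,-.076,.092),(328,272,-.075,.03,.102)]
sc=[(134,238,-L,-W,z),(471,222,-L,W,z),(497,440,L,W,z),(121,464,L,-W,z),(190,217,-.075,-.076,.092)]
def prep(d,o): d=np.array(d,float); return d[:,:2]/2.8+o,d[:,2:]
ut,Pt=prep(top,(200,90));us,Ps=prep(sc,(130,130))
def res(q,parts=(0,1)):
    r=[]
    if 0 in parts:r.append((proj(b,toworld(q,Pt))-ut).ravel())
    if 1 in parts:r.append((proj(a,toworld(q,Ps))-us).ravel())
    return np.concatenate(r)
for parts in((0,),(1,),(0,1)):
    s=least_squares(res,[.7,0,.2],args=(parts,)); print(parts,s.x.round(4)); print(s.fun.reshape(-1,2).round(1).tolist())
q=s.x; np.save("q.npy",q)
print(toworld(q,[[-.075,.03,.086],[-.075,-.076,.076]]).round(4))
# depth check
for n,P in(("knob",[-.075,.03,.102]),("board",[0,-.05,.012]),("post",[-.075,-.076,.092])):
    w=toworld(q,[P]);u=proj(b,w)[0].round().astype(int);print(n,u,b["depth"][u[1],u[0]],(b["view"]@np.r_[w[0],1])[2])
k=toworld(q,[[-.075,.03,.246]])[0]
for sg in(1,-1):
  for th in(0,2.6):
    yw=q[2]-th+(np.pi if sg<0 else 0); x=np.array([np.cos(yw),np.sin(yw),0]);zz=np.array([0,0,-1.]);R=np.c_[x,np.cross(zz,x),zz]
    j=arm.inverse_kinematics(k,R); print(sg,th,None if j is None else np.round(j,3))
E
```

```text
(0,) [0.6339 0.0328 0.3073]
[[1.0, -0.0], [2.3, -2.2], [3.8, -0.9], [2.6, 0.6], [-4.9, 1.5], [-4.3, 0.8]]
(1,) [0.6369 0.0364 0.3003]
[[-2.2, 0.7], [-2.1, -0.8], [-0.4, -0.9], [-2.8, 0.1], [7.4, 1.1]]
(0, 1) [0.6352 0.0346 0.304 ]
[[0.5, -0.6], [1.9, -2.5], [3.1, -1.1], [1.9, 0.1], [-5.6, 1.2], [-5.0, 0.4], [-2.8, 0.3], [-2.8, -1.6], [-0.9, -1.9], [-3.1, -0.4], [6.9, 0.6]]
[[ 0.5546  0.0408  0.086 ]
 [ 0.5863 -0.0603  0.076 ]]
knob [312 188] 1.6573995 1.6157978484506887
board [327 160] 1.70641 1.7133957633813772
post [346 177] 1.6606787 1.6291053293293194
1 0 [ 0.426  0.321 -0.451  0.    -0.798  1.449]
1 2.6 [ 0.426  0.321 -0.451  0.    -0.798 -1.151]
-1 0 [ 0.426  0.321 -0.451  0.    -0.798 -1.692]
-1 2.6 [ 0.426  0.321 -0.451  0.    -0.798  1.991]
```

Knob and post share the same residual, so the board's middle isn't the origin. I'll refit with a free board offset.

```bash
python3 - <<'E'
from h import *
a=arm.get_image("scene");b=arm.get_image("top")
L=.125;W=.165;z=.012
top=[(138,152,L,W,z),(411,69,L,-W,z),(479,273,-L,-W,z),(203,361,-L,W,z),(423,240,-.075,-.076,.092),(328,272,-.075,.03,.102)]
sc=[(134,238,-L,-W,z),(471,222,-L,W,z),(497,440,L,W,z),(121,464,L,-W,z),(190,217,-.075,-.076,.092)]
def prep(d,o): d=np.array(d,float); return (d[:,:2]+.5)/2.8-.5+o,d[:,2:]
ut,Pt=prep(top,(200,90));us,Ps=prep(sc,(130,130))
def res(q,parts=(0,1)):
    o=np.array([0,q[3],0]);r=[]
    for i,(p,P,u) in enumerate(((b,Pt,ut),(a,Ps,us))):
        if i in parts:
            P=P.copy();P[:4]+=o; r.append((proj(p,toworld(q,P))-u).ravel())
    return np.concatenate(r)
for parts in((0,),(1,),(0,1)):
    s=least_squares(res,[.7,0,.2,0],args=(parts,)); print(parts,s.x.round(4)); print(s.fun.reshape(-1,2).round(1).tolist())
q=s.x; np.save("q.npy",q)
print(toworld(q,[[-.075,.03,.086],[-.075,-.076,.076]]).round(4))
for n,P in(("knob",[-.075,.03,.102]),("board",[0,-.05,.012]),("post",[-.075,-.076,.092])):
    w=toworld(q,[P]);u=proj(b,w)[0].round().astype(int);print(n,u,b["depth"][u[1]-1:u[1]+2,u[0]-1:u[0]+2].min(),(b["view"]@np.r_[w[0],1])[2])
E
```

```text
(0,) [0.6394 0.0193 0.2938 0.0231]
[[-1.1, -0.1], [0.6, -1.0], [1.1, 0.6], [-0.5, 0.9], [-0.3, 0.4], [0.2, -0.8]]
(1,) [0.6417 0.0166 0.2888 0.0243]
[[0.2, 0.1], [0.2, -0.4], [1.0, -0.4], [-1.3, -0.7], [0.1, 1.3]]
(0, 1) [0.6405 0.0181 0.2911 0.0233]
[[-0.7, -0.6], [1.1, -1.3], [1.4, 0.4], [-0.4, 0.4], [-0.0, 0.2], [0.5, -1.1], [0.4, -0.1], [0.4, -0.7], [1.3, -0.8], [-0.9, -0.9], [0.7, 1.1]]
[[ 0.56    0.0253  0.086 ]
 [ 0.5904 -0.0762  0.076 ]]
knob [317 186] 1.6102664 1.6163503008799616
board [332 159] 1.7107835 1.713904489824118
post [351 176] 1.625348 1.6295601716761834
```

```bash
cat >> h.py <<'E'
q=np.load("q.npy") if __import__("os").path.exists("q.npy") else None
def rot(th): # tool x along board x turned clockwise by th
    yw=q[2]-th; x=np.array([np.cos(yw),np.sin(yw),0]); zz=np.array([0,0,-1.]); return np.c_[x,np.cross(zz,x),zz]
def B(v): c,s=np.cos(q[2]),np.sin(q[2]); return np.array([c*v[0]+s*v[1],-s*v[0]+c*v[1],v[2]]) # world vec -> board
def rd(n=5):
    F=[];T=[]
    for _ in range(n): F.append(arm.current_wrist_force());T.append(arm.current_wrist_torque());arm.sleep(.02)
    return B(np.mean(F,0)).round(2),np.mean(T,0).round(3),np.std(T,0).round(3)
KN=np.array([-.075,.03,.155+.087])
E
python3 - <<'E'
from h import *
k=toworld(q,[KN])[0]
arm.command_gripper(.45,20)
arm.move_to(k+[0,0,.09],rot(0)); print(arm.current_clock(),arm.current_joint_pos().round(3))
print(rd())
print(arm.move_straight(k,.12,f_stop=8),arm.current_ee_pos().round(4),k)
print(rd(),arm.current_clock())
p=arm.get_image("scene");cv2.imwrite("pics/k1.png",cv2.resize(p["frame"][150:300,160:360,::-1],None,fx=4,fy=4,interpolation=2))
E
```

```text
3.7667 [ 0.393  0.231 -0.344  0.    -0.995  1.467]
(array([ 0.17,  0.13, -0.18]), array([-0.005, -0.011, -0.003]), array([0.013, 0.021, 0.019]))
False [0.5604 0.0254 0.2426] [0.5600125  0.02534472 0.242     ]
(array([-0.37,  0.04,  0.01]), array([ 0.029, -0.021,  0.011]), array([0.026, 0.02 , 0.018])) 4.8333
```

View pics/k1.png

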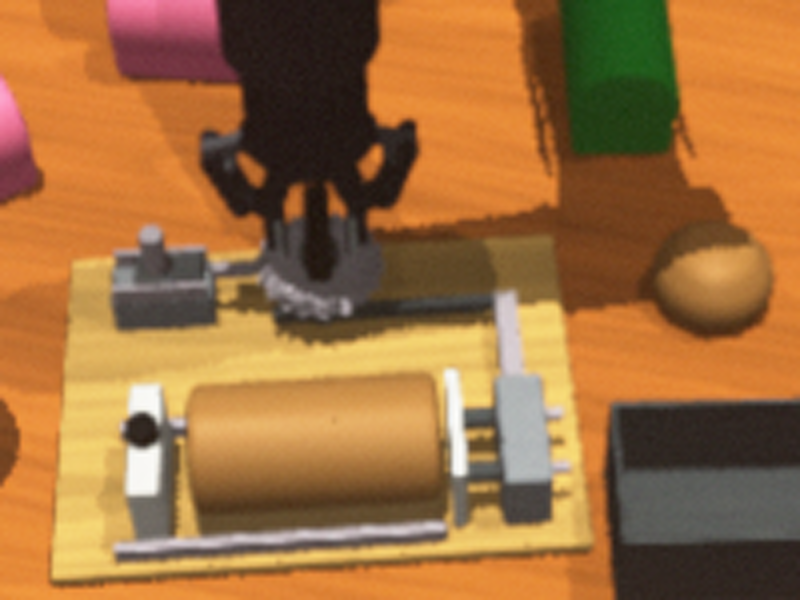

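The bar (318,230) sits between the fingers. Now closing on it.

```bash
python3 - <<'E'
from h import *
arm.command_gripper(0.0,25)
print(arm.current_finger_gap(),arm.current_gripper_force()); print(rd(10),arm.current_clock())
# shift to null board-y force
p0=arm.current_ee_pos()
F=rd(10)[0]
yb=np.array([-np.sin(q[2]),np.cos(q[2]),0])
d=0.001*np.sign(F[1])
arm.move_straight(p0+d*yb,.02); F2=rd(10)[0]; print(F,F2,d,arm.current_clock())
E
```

```text
0.1822512221810625 27.989423274993896
(array([-2.  ,  5.28,  5.8 ]), array([1.508e+00, 1.152e+00, 1.000e-03]), array([0.028, 0.022, 0.033])) 5.3667
[-2.    5.14  5.83] [ 1.23 -5.32 -0.74] 0.001 5.95
```

```bash
cat >> h.py <<'E'
def th(): # clockwise tool turn from board x
    R=arm.current_tcp_rot(); return (q[2]-np.arctan2(R[1,0],R[0,0])+1)%(2*np.pi)-1
def turn(t,n=6): # turn tool to knob angle t about its own axis, holding current position
    j=np.array(arm.current_joint_pos()); j[5]-=t-th(); arm.move_joints(j); F,T,_=rd(n)
    print(f"t={arm.current_clock():.2f} th={th():.4f} F={F} Tz={T[2]}"); return F,T[2]
E
python3 - <<'E'
from h import *
p=arm.current_ee_pos();yb=np.array([-np.sin(q[2]),np.cos(q[2]),0])
arm.move_straight(p-.0005*yb,.02);print(rd(),th())
for t in(.1,.2,.3,.38): turn(t)
E
```

```text
(array([-0.13,  1.81,  0.65]), array([0.555, 0.171, 0.031]), array([0.023, 0.012, 0.027])) -5.144924549926877e-05
t=6.63 th=0.0973 F=[-0.    0.66  0.12] Tz=-0.003
t=6.98 th=0.1965 F=[-0.08  0.9  -0.24] Tz=-0.002
t=7.33 th=0.2970 F=[0.13 1.09 0.27] Tz=-0.484
t=7.68 th=0.3768 F=[ 0.27  1.08 -0.16] Tz=0.001
```

```bash
sed -i 's/np.mean(F,0)/np.median(F,0)/;s/np.mean(T,0)/np.median(T,0)/' h.py; python3 - <<'E'
from h import *
for t in(.45,.52,.6,.67,.73,.8,.9,1.0,1.08):
    F,T=turn(t,7)
    if abs(T)>.12: 
        print(rd(9)); break
E
```

```text
t=8.05 th=0.4476 F=[0.5  1.03 0.22] Tz=0.004
t=8.42 th=0.5178 F=[ 0.35  1.42 -0.76] Tz=0.008
t=8.78 th=0.5974 F=[ 0.25  1.54 -0.13] Tz=0.069
t=9.15 th=0.6679 F=[ 0.04  1.28 -0.86] Tz=-0.096
t=9.52 th=0.7280 F=[ 0.23  1.27 -0.83] Tz=-0.02
t=9.88 th=0.7979 F=[ 0.9   1.04 -0.62] Tz=0.018
t=10.25 th=0.8969 F=[ 0.45  0.81 -0.5 ] Tz=0.009
t=10.62 th=0.9973 F=[ 0.75  1.2  -0.51] Tz=-0.41
(array([ 0.08,  1.49, -0.2 ]), array([ 0.456, -0.063, -0.347]), array([0.033, 0.034, 0.017]))
```

```bash
python3 - <<'E'
from h import *
P=2*np.pi/18
for c in(3,4,5):
  for d in(.035,.11,.19):
    F,T=turn(c*P+d,7)
    if T>.05: break
  else: continue
  break
E
```

```text
t=11.13 th=1.0796 F=[ 0.65  1.65 -1.12] Tz=0.006
t=11.50 th=1.1548 F=[ 0.97  1.34 -1.13] Tz=0.004
t=11.87 th=1.2348 F=[ 0.88  1.48 -0.93] Tz=0.002
t=12.29 th=1.4270 F=[ 1.09  0.97 -1.67] Tz=0.084
```

```bash
python3 - <<'E'
from h import *
print(rd(15))
p=arm.get_image("scene");cv2.imwrite("pics/k2.png",cv2.resize(p["frame"][200:300,160:360,::-1],None,fx=4,fy=4,interpolation=2))
E
```

```text
(array([ 1.38,  1.6 , -1.65]), array([ 0.521, -0.282,  0.179]), array([0.028, 0.027, 0.044]))
```

View pics/k2.png

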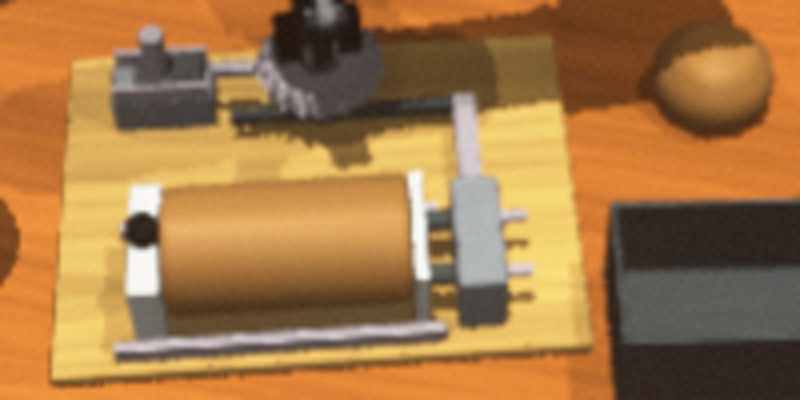

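```bash
python3 - <<'E'
from h import *
for _ in range(3): 
    print(arm.current_clock(),th(),rd(12))
# compression from depth: carriage & plate positions in top view
p=arm.get_image("scene")
for l in("plate_face","carriage","loaf"):
    for d in arm.cut_out(p,l)[:2]: print(l,round(d["score"],2),np.round(d["uv"],1),d["pixels"].sum())
E
```

```text
12.5917 1.4303557233123358 (array([ 1.25,  1.61, -1.97]), array([ 0.526, -0.35 ,  0.202]), array([0.031, 0.025, 0.021]))
12.7917 1.4309505756306011 (array([ 1.51,  1.21, -1.9 ]), array([ 0.543, -0.373,  0.203]), array([0.019, 0.027, 0.024]))
12.9917 1.431145863026372 (array([ 1.45,  1.18, -1.86]), array([ 0.559, -0.428,  0.201]), array([0.027, 0.039, 0.022]))
plate_face 0.74 [277.4 253.8] 1104
plate_face 0.62 [260.6 267.3] 102
carriage 0.97 [273.5 251.6] 1092
loaf 0.98 [232.5 264.9] 2316
loaf 0.97 [199.  154.3] 846
```

```bash
python3 - <<'E'
from h import *
for t in(1.50,1.46,1.43):
    turn(t,3); arm.sleep(.6); print(th(),rd(15)[1:])
E
```

```text
t=13.69 th=1.4982 F=[ 2.03  1.19 -1.66] Tz=0.155
1.4998728626499775 (array([ 0.643, -0.466,  0.194]), array([0.03 , 0.039, 0.022]))
t=14.84 th=1.4610 F=[ 2.18  1.42 -1.89] Tz=0.221
1.460102632067227 (array([ 0.534, -0.563,  0.172]), array([0.032, 0.033, 0.024]))
t=15.99 th=1.4307 F=[ 1.81  1.68 -2.63] Tz=0.223
1.4301230093317745 (array([ 0.596, -0.44 ,  0.123]), array([0.031, 0.034, 0.033]))
```

```bash
python3 - <<'E'
from h import *
for t in(1.48,1.53,1.58,1.53,1.48,1.43):
    j=np.array(arm.current_joint_pos()); j[5]-=t-th(); arm.move_joints(j); arm.sleep(.5); T=rd(20)[1][2]; print(round(th(),4),T,"net of line",round(T-.0191*28.65*(t-1.43),3))
print(arm.current_clock())
E
```

```text
1.48 0.176 net of line 0.149
1.5299 0.219 net of line 0.164
1.5799 0.253 net of line 0.171
1.53 0.238 net of line 0.183
1.48 0.187 net of line 0.16
1.43 0.142 net of line 0.142
23.3417
```

```bash
python3 - <<'E'
from h import *
turn(1.60,12); 
j=np.array(arm.current_joint_pos()); j[5]-=1.7725-th(); arm.move_joints(j); T=rd(4)[1][2];arm.sleep(.2);print(th(),T,rd(8)[1][2])
j[5]+=.022; arm.move_joints(j);arm.sleep(.2); print("eased",th(),rd(8)[1][2])
E
```

```text
t=23.82 th=1.5975 F=[ 2.07  0.9  -1.96] Tz=0.216
1.7703940693355293 0.274 0.353
eased 1.7505646565024207 0.338
```

```bash
python3 - <<'E'
from h import *
arm.command_gripper(.45,25)
p=arm.current_ee_pos(); arm.move_straight(p+[0,0,.09],.15); print(arm.current_clock(),rd())
post=toworld(q,[[-.075,-.076,.155+.079]])[0]
arm.move_to(post+[0,0,.08],rot(0)); print(arm.current_clock(),arm.current_joint_pos().round(2))
a=arm.get_image("scene");cv2.imwrite("pics/k3.png",cv2.resize(a["frame"][180:300,160:360,::-1],None,fx=4,fy=4,interpolation=2))
E
```

```text
26.1917 (array([ 0.34, -0.17, -0.44]), array([ 0.021,  0.018, -0.013]), array([0.042, 0.027, 0.011]))
27.975 [ 0.2   0.3  -0.29 -0.   -0.98  1.66]
```

View pics/k3.png

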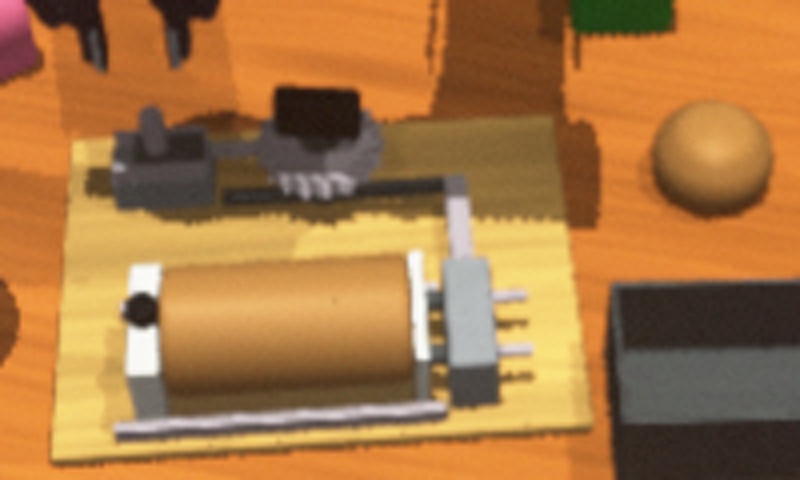

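```bash
python3 - <<'E'
from h import *
post=toworld(q,[[-.075,-.076,.155+.079]])[0]; yb=np.array([-np.sin(q[2]),np.cos(q[2]),0])
print(arm.move_straight(post,.12,f_stop=8)); arm.command_gripper(0,25); print(arm.current_finger_gap(),rd())
p0=arm.current_ee_pos()
print(arm.move_straight(p0-.022*yb,.03,f_stop=22),B(arm.current_ee_pos()-p0).round(4),rd())
arm.command_gripper(.4,25); arm.sleep(.3); print(rd(),arm.current_clock())
arm.move_straight(arm.current_ee_pos()+[0,0,.08],.15)
k=toworld(q,[KN])[0]
arm.move_to(k+[0,0,.09]-.1*yb+[-.05,0,0],rot(1.3)); print(arm.current_clock())
a=arm.get_image("top");cv2.imwrite("pics/k4.png",cv2.resize(a["frame"][110:220,240:400,::-1],None,fx=5,fy=5,interpolation=2))
E
```

```text
False
0.1763024324904141 (array([-0.73,  2.72,  6.54]), array([1.057, 0.615, 0.011]), array([0.021, 0.015, 0.036]))
True [ 0.0001 -0.0164 -0.    ] (array([-0.19,  6.37,  5.96]), array([1.943, 0.765, 0.025]), array([0.074, 0.047, 0.034]))
(array([0.82, 0.33, 0.17]), array([ 0.018,  0.01 , -0.025]), array([0.02 , 0.033, 0.039])) 30.65
32.5667
```

View pics/k4.png

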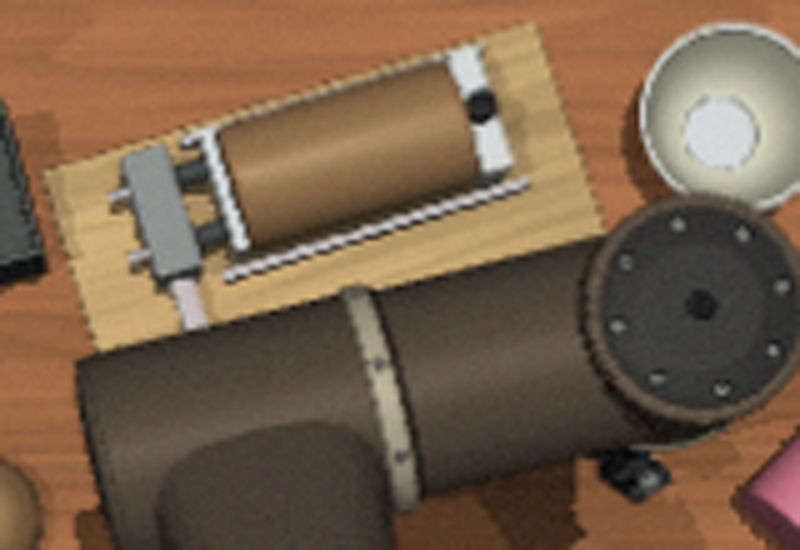

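The arm hides the knob in the top view. I'll get the bar angle from the depth points of the scene view.

```bash
python3 - <<'E'
from h import *
p=arm.get_image("scene"); v,u=np.mgrid[:420,:560]
d=p["depth"]; pts=cv2.undistortPoints(np.c_[u.ravel(),v.ravel()].astype(np.float32)[:,None],np.array([[p["fx"],0,p["cx"]],[0,p["fy"],p["cy"]],[0,0,1]]),np.array([p["k1"],0,0,0,0]))[:,0]
C=np.c_[pts*d.reshape(-1,1),d.ravel()]; V=p["view"]; Wd=(C-V[:3,3])@V[:3,:3]
k=toworld(q,[[-.075,.03,.086]])[0]
m=(np.hypot(*(Wd[:,:2]-k[:2]).T)<.05)&(d.ravel()>.3)
X=Wd[m]; print("zmax",np.sort(X[:,2])[-5:].round(3))
dark=p["frame"].reshape(-1,3)[m].max(1)<70
for sel in(X[:,2]>.09,(X[:,2]>.07)&dark):
    Y=X[sel][:,:2]; c=Y.mean(0); w,E=np.linalg.eigh(np.cov((Y-c).T)); e=E[:,1]
    print(sel.sum(),(c-k[:2]).round(4),"th",((q[2]-np.arctan2(e[1],e[0]))%np.pi).round(3),np.sqrt(w).round(4))
cv2.imwrite("pics/k5.png",cv2.resize(p["frame"][190:280,180:330,::-1],None,fx=5,fy=5,interpolation=2))
E
```

```text
zmax [0.582 0.582 0.582 0.584 0.584]
2673 [-0.0064 -0.0016] th 1.646 [0.0128 0.0274]
1329 [ 0.003  -0.0021] th 1.6 [0.0056 0.0258]
```

View pics/k5.png

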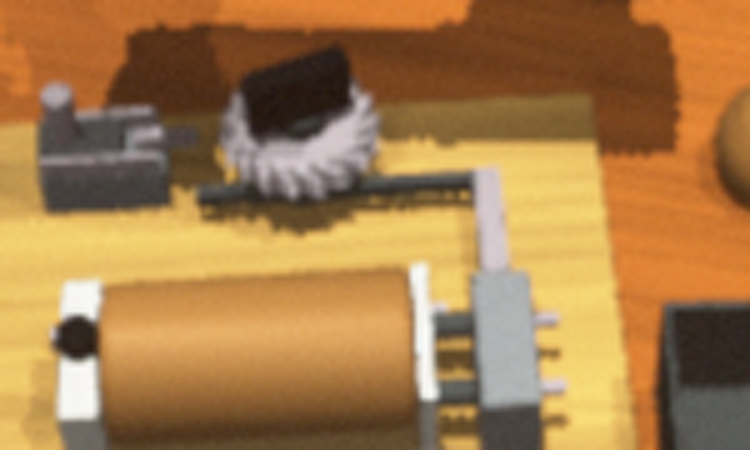

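```bash
python3 - <<'E'
from h import *
p=arm.get_image("scene");V=p["view"]
def back(u,v,z):
    s=cv2.undistortPoints(np.array([[[u,v]]],np.float32),np.array([[p["fx"],0,p["cx"]],[0,p["fy"],p["cy"]],[0,0,1]]),np.array([p["k1"],0,0,0,0]))[0,0]
    c=-V[:3,:3].T@V[:3,3]; r=V[:3,:3].T@np.r_[s,1]; return c+r*(z-c[2])/r[2]
for a,b,z in(((243,85),(345,50),.102),((255,137),(350,105),.066)):
    A,Bb=[back(180+(x+.5)/5-.5,190+(y+.5)/5-.5,z) for x,y in(a,b)]
    d=Bb-A; print(np.linalg.norm(d).round(4),"th",(q[2]-np.arctan2(d[1],d[0]))%np.pi)
E
```

```text
0.0561 th 1.2044555763774512
0.053 th 1.219375852572454
```

```bash
python3 - <<'E'
from h import *
yb=np.array([-np.sin(q[2]),np.cos(q[2]),0]);k=toworld(q,[KN])[0]+.0005*yb
arm.command_gripper(.45,25); arm.move_to(k+[0,0,.08],rot(1.2))
print(arm.move_straight(k,.12,f_stop=8)); arm.command_gripper(0,25); print(arm.current_finger_gap(),rd(8),arm.current_clock())
for t in(1.1,.9,.75,.62): turn(t,4)
arm.sleep(.3);print(th(),rd(8))
a=arm.get_image("scene");cv2.imwrite("pics/k6.png",cv2.resize(a["frame"][190:290,170:330,::-1],None,fx=5,fy=5,interpolation=2))
E
```

```text
False
0.1836065623731354 (array([-0.37, -0.63,  5.94]), array([-0.327,  0.244, -0.051]), array([0.014, 0.033, 0.042])) 34.7
t=35.02 th=1.1029 F=[ 0.43 -0.83  0.02] Tz=0.026
t=35.39 th=0.9054 F=[ 0.46 -0.48  0.32] Tz=-0.023
t=35.73 th=0.7559 F=[ 0.53 -0.41  0.31] Tz=-0.017
t=36.04 th=0.6258 F=[ 0.21  0.03 -0.01] Tz=0.015
0.6213421358420095 (array([ 0.48,  0.23, -0.03]), array([ 0.103, -0.115, -0.036]), array([0.03 , 0.016, 0.028]))
```

View pics/k6.png

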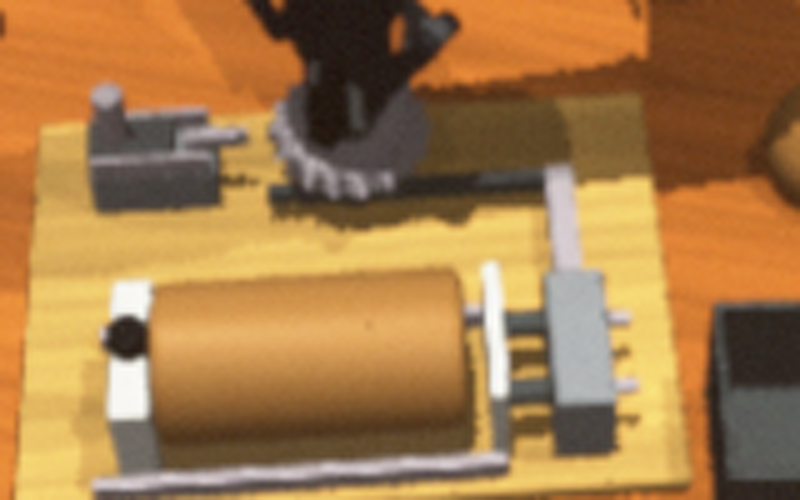

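The gap scales to about 10 to 12 mm: 20 to 25 px, with the 150 mm loaf spanning 313 px. The loaf is still at the stop and the pawl is drawn. Next I let go of the knob and push the release home.

```bash
python3 - <<'E'
from h import *
yb=np.array([-np.sin(q[2]),np.cos(q[2]),0])
arm.command_gripper(.45,25); arm.move_straight(arm.current_ee_pos()+[0,0,.09],.15)
post=toworld(q,[[-.075,-.092,.155+.079]])[0]
arm.move_to(post+[0,0,.08],rot(0)); print(arm.move_straight(post,.12,f_stop=8)); arm.command_gripper(0,25); print(arm.current_finger_gap(),rd())
p0=arm.current_ee_pos()
print(arm.move_straight(p0+.022*yb,.03,f_stop=22),B(arm.current_ee_pos()-p0).round(4),rd())
arm.command_gripper(.4,25); arm.move_straight(arm.current_ee_pos()+[0,0,.08],.15)
arm.move_to(arm.current_ee_pos()+np.array([-.08,-.14,.05]),rot(0));print(arm.current_clock())
a=arm.get_image("scene");cv2.imwrite("pics/k7.png",cv2.resize(a["frame"][190:290,170:330,::-1],None,fx=5,fy=5,interpolation=2))
E
```

```text
False
0.17754367462442205 (array([0.19, 5.54, 5.25]), array([ 1.854,  0.795, -0.01 ]), array([0.023, 0.036, 0.017]))
True [0.0002 0.0169 0.0001] (array([ 0.45, -4.22,  1.82]), array([-1.266, -0.479,  0.013]), array([0.038, 0.032, 0.024]))
42.1
```

View pics/k7.png

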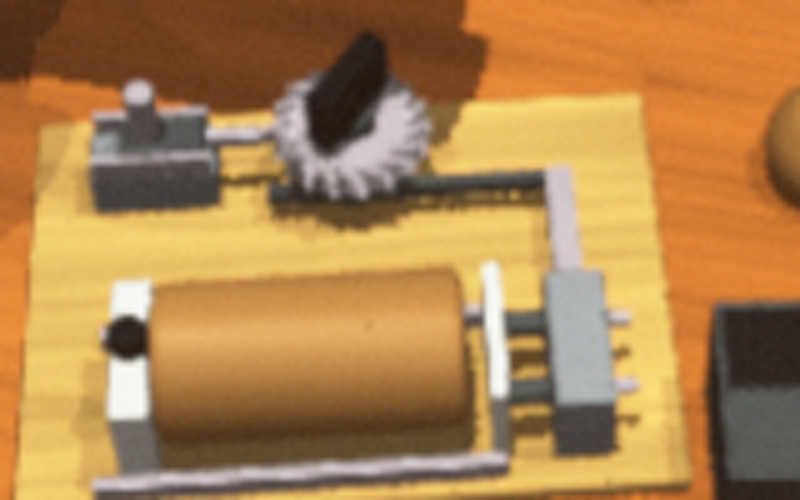

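The release is home (post at 138,95, travel 16.9 mm to the stop), the plate gap is unchanged, and the robot is clear.

```bash
python3 -c "
from rig import arm
print(arm.finish_job(),arm.current_clock())"
```

```text
the job is handed in; nothing more can be done
the job is handed in; nothing more can be done
```

The job is handed in: with hands off, the ratchet held the loaf against the stop at the 1.745 rad catch with about 17 N of push (estimated from wrist torque, peak about 18.5 N); then I drew the release, turned the knob back to leave the plate about 10–12 mm clear by the picture, and pushed the release home, robot clear at about 42 s.

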